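# Lift a lacquered panel off its drying points and hold it to the inspection camera

## Task

The wooden front panel on the drying board is freshly lacquered and must not be touched by the robot: take the cranked spatula by its handle, slide the blade in under the panel between the four points, lift the panel off on it and carry it level to the inspection camera, leaving the camera's setting, the tin, jar, brush and sanding block alone. Hold the panel still under the camera, its middle straight below the lens and its upper face 12 cm beneath it, level, its long sides parallel to the long front edge of the stand's base plate. Finish while holding it there on the spatula.

Things in the scene. Friction and masses are not known exactly. Their poses are not given: they have to be found in the camera images.
- panel: dark wooden instrument front panel, 85 x 120 x 5 mm (own x, y, z), about 60 g, with a rectangular window and a row of three 10 mm holes. Lies loose on the four points, its underside 40 mm above the worktop. Origin: centre of its underside; x along the short sides, y along the long sides, z up out of the lacquered face
- drying_board: fixed plywood board, 160 x 200 x 12 mm (own x, y, z), origin centre of underside. On it four grey cones (22 mm wide at foot, 6 at tip, 28 high) at own x +-32, y +-50 mm, whose tips carry the panel, its long sides along the board's y (within 3 degrees). The channel under the panel between them runs along own x, open at both ends, at least 78 mm wide, from 12 to 40 mm above the worktop
- spatula: cranked spatula, about 130 g, standing on its steel blade (120 x 58 x 2.5 mm, rounded front corners), wooden handle level in the air. Origin: underside of the blade, 55 mm behind the tip; x points from handle to tip, z up. The strap to the handle rises from own x -60 to -90 mm; handle: a bar 20 mm wide, 24 high, own x -232 to -112 mm, its middle line 45 mm above the blade's underside
- spatula_grip (a point): point on the middle line of the spatula's handle where it is best gripped (across its 20 mm width, fingers pointing down): 160 mm behind the spatula's origin and 45 mm above it. Grip it firmly: blade and panel weigh the front down
- blade_middle (a point): point on the upper face of the spatula's blade, 2.5 mm above the spatula's origin
- camera_stand: stand of the inspection camera, fixed. Origin: on the worktop straight below the lens. A dark steel base plate 110 x 150 x 14 mm (own x, y, z) stands with its centre at own x +150 mm; on it a post 20 mm thick, 444 mm high, at own x +170 mm, with a boom that carries the camera, looking straight down. y runs along the long edges of the base; free space in front of and below the camera
- lens (a point): centre of the camera's front lens, lower end of the camera, facing straight down, 0.28 to 0.34 m above the worktop (clamped at another height each time; the clamp slips if pushed hard). Ring light 60 mm wide round it, camera body 42 mm wide up to 114 mm above it, boom 75 mm above it
- polish_tin: bystander: flat round tin, 61 mm diameter, 23 mm high, origin centre of its underside
- nut_jar: bystander: glass jar with screw lid, 51 mm diameter, 72 mm high, origin centre of its underside
- brush: bystander: small brush lying flat, 158 mm long along own y, origin centre of its underside
- sanding_block: bystander: cork sanding block, 46 x 86 x 27 mm, origin centre of its underside
There are look-alikes about, which are no part of the job. Of the things that look like the panel, the larger one is meant.

How it is judged:
On the way, in this order (a step that is already met when the one before it is completed fails the run):
1. the blade is in under the panel between the points, the panel still lying on them (horizontal distance between blade_middle and panel below 0.045 m and z of blade_middle in the frame of panel below 0.002 m and contact force between panel and drying_board above 0.1 N and distance of panel from where it was at the start of the episode below 0.015 m), for 0.1 s.
2. the blade alone carries the panel, clear above the points (height (world z) of panel above 0.06 m and contact force between panel and spatula above 0.1 N and contact force between panel and drying_board below 0.02 N), for 0.2 s.
At the end, for the whole second after the job is handed in: The held spatula alone carries the panel, touching nothing else: panel middle within 18 mm of the line straight down from the lens, upper face 120 mm (+-15) below the lens, level within 5 degrees, long sides parallel to the long edges of the base plate within 7 degrees, at rest (horizontal distance between panel and lens below 0.018 m and z of panel in the frame of lens between -0.14 and -0.11 m and angle between panel's own z axis and vertical below 0.09 rad and angle between the y axis of panel and the y axis of camera_stand, either way round below 0.12 rad and linear speed of panel below 0.02 m/s and contact force between panel and spatula above 0.1 N and contact force between the fingers and spatula above 2 N and contact force between each of panel, spatula and camera_stand below 0.02 N and contact force between each of panel, spatula and drying_board below 0.02 N); the arm keeps its last pose, push and grip.
It fails at once if the robot touches the lacquered panel (contact force between the arm and panel above 0.05 N).
It fails at once if the fingers touch the lacquered panel (contact force between the fingers and panel above 0.05 N).
It fails at once if the panel is tipped by more than 15 degrees (angle between panel's own z axis and vertical above 0.26 rad).
It fails at once if the camera is pushed out of its setting (distance of lens from where it was at the start of the episode above 0.006 m).
It fails at once if a bystander is disturbed (distance of any of polish_tin, nut_jar, brush, sanding_block from where it was at the start of the episode above 0.02 m).
It also fails if it takes over 51 s, if anything falls off the work surface, if the arm or the gripper's body presses on something with over 40 N, if the wrist force passes 120 N, or if a joint passes its speed limit or range.

## Robot

A 6-joint arm with a two-finger parallel gripper is mounted at the origin on a cart in front of the work surface, level with it; the furniture and walls round the work are solid. World frame = base frame: x ahead of the robot, y to its left, z up, the work surface at z = 0. Lengths are in m, angles in rad, forces in N, time in s.
With the tool pointing down it reaches from about 0.35 to 0.975 m from the base axis. Payload 4.9 kg.
Tool frame: the origin (TCP) lies on the centre line of the jaws, within the pads' length; the fingertips stand 14 mm ahead of it and the grasp point (between the pads) lies 5 mm behind it; x points along the fingers, z is the direction in which the jaws open and shut, and the axes are right-handed (so a half turn about x gives the same grasp; the last joint's range is limited). The gripper opens to 85 mm and grips with 20 to 120 N. Pads are 22 mm wide; open, the fingers measure 114 mm over their backs; the gripper's body (76 mm by 85 mm) begins 54 mm behind the grasp point. The pads swing forward as they close: fully open they stand 13 mm farther back than shut.
Start: joints at [1.038, 0.053, 1.613, -0, 1.476, -0.119], TCP at [0.251, 0.572, 0.245] pointing down, gripper open.
Joint ranges: [-3.01, 3.01], [-1.01, 2.22], [0.06, 2.58], [-1.02, 4.17], [0.09, 2.62], [-3.14, 3.14]. Speed limits (rad/s): [2.57, 2.57, 3.14, 3.14, 3.14, 3.14].

## Interface

Orientations are given as a rotation vector (axis times angle).
In Python, from workcell import * gives the robot as it stands.
- The arm moves only by the shell command python3 -m crank 'ROWS' [FORCE]. ROWS is JSON, a list of rows, each a list of 3 entries, a list of its own where there are three numbers: the closure, from -1 (fully open) to 1 (shut), then the shift along the tool's x, y, z in mm, then the turn about the tool's x in degrees. A call has 1 to 8 rows; each row is the pose to reach, as a shift and turn from the pose commanded when the call began, along the tool's axes at that moment; what a row does not reach only later rows make up. A row lasts 1/10 s, in which the tool goes at most 50 mm and 8.59 degrees, less where a joint would pass 70% of its speed; a pose out of reach is approached as far as the arm can. A call with a gripper value outside its range is refused whole. The fingers move at their own pace and stop on an object; FORCE is the grip in N (left out, the last holds). Time passes only in rows, so rows that repeat a pose let the fingers close. It gives the time, the measured TCP pose, the force and the opening at its end, in the units of the state.
- get_obs(): the state, without advancing time (a new reading comes with each control period).
- get_image(name): name is "scene" or "side" or "wrist"; returns (picture, depth): 480x640x3 uint8, blue, green, red; 480x640 float32, m along the optical axis (not along the pixel's ray), 0 where there is no reading.
- camera_params(name): a dict with "intrinsics" (3x3 intrinsics, pixels), "origin" and "orientation" of the camera in the world. Camera axes: x right, y up, looking along -z (the intrinsics and any distortion apply to the point x, -y, -z); pixel columns grow to the right and rows downward; lengths in m; the calibration is good to about 2 mm. A picture is of the moment at which its call begins: read the wrist's pose just before it. camera_params takes no time and is no camera call; for the wrist camera it gives the pose at the moment of the call.
- finish_job(): hands the job in, once; it reports no verdict.
Trained networks look in the newest picture that a camera, given by its name, has taken for a name from the list of things; names that differ only in an ending like _2 or _b are one class to them, and where a whole thing is asked for, a point or a joint stands for the part that bears it (a point fixed in the world has none). Each returns a list of dicts, best first, with "confidence" (0 to 1); they miss things now and then, are a little off and sometimes report something else, mostly with a low value. They report only what shows in the picture. A call takes as long as a camera call. They do not tell look-alikes from the thing itself.
- look_for(camera, name): "at" ([x, y, z] in m, in the coordinates of the camera as it stood for that picture, good to about 4 mm: the middle of the surface that is visible of it).
- regions_of(camera, name): "mask" (480x640 bool, what is visible of it).
The state is a dict: "t": time; "joint_pos": joint angles; "joint_velocities": joint speeds; "joint_efforts": joint torques, N m; "eef_pos": TCP position; "tcp_rot": TCP orientation; "ft_force": force on the tool from outside, world axes, zero at the start; "wrist_torque": the same for the moment, N m; "finger_gap": finger opening in m.
Only numpy, scipy, OpenCV 4.12 (cv2) and the standard library are available. Lean on these libraries where they do the work, as an engineer would, in place of code of your own. Each camera call takes 0.05 s, during which the arm holds its last target.

## Working session

There is one attempt and no reset: what is moved stays moved. The work goes in short steps, Python scripts to look and compute and a shell command to move; the robot and the scene stay as the last step left them, time stands still between calls to the robot, and variables do not carry over. Pictures are saved under pics/ and viewed, and the job is handed in when it is done.

```bash
mkdir -p pics; ls
python3 - <<'E'
from workcell import *
import cv2, numpy as np
o=get_obs(); print({k:np.round(v,3).tolist() for k,v in o.items()})
for n in ["scene","side","wrist"]:
    im,d=get_image(n); cv2.imwrite(f"pics/{n}0.png",im); np.save(f"pics/{n}0_d.npy",d)
    p=camera_params(n); print(n,{k:np.round(v,3).tolist() if not isinstance(v,str) else v for k,v in p.items()})
print(get_obs()["t"])
E
```

```text
pics
{'t': 0.0, 'joint_pos': [1.038, 0.053, 1.614, -0.0, 1.476, -0.119], 'joint_velocities': [-0.0, -0.001, 0.001, 0.0, 0.003, -0.002], 'joint_efforts': [0.001, -39.369, -37.017, -0.0, 0.007, 0.0], 'eef_pos': [0.251, 0.572, 0.244], 'tcp_rot': [-0.9, 1.379, 0.899], 'ft_force': [0.568, 0.399, 0.911], 'wrist_torque': [0.038, 0.008, 0.005], 'finger_gap': 0.086}
scene {'intrinsics': [[496.922, 0.0, 313.93], [0.0, 496.922, 234.431], [0.0, 0.0, 1.0]], 'origin': [-0.118, -0.919, 0.782], 'orientation': [1.044, -0.36, -0.566]}
side {'intrinsics': [[611.341, 0.0, 325.552], [0.0, 611.341, 238.552], [0.0, 0.0, 1.0]], 'origin': [0.54, 1.088, 0.86], 'orientation': [-0.006, -1.516, -2.724]}
wrist {'intrinsics': [[342.171, 0.0, 321.109], [0.0, 342.171, 239.304], [0.0, 0.0, 1.0]], 'origin': [0.176, 0.606, 0.373], 'orientation': [-0.289, -0.186, 1.147]}
0.15
```

View pics/scene0.png

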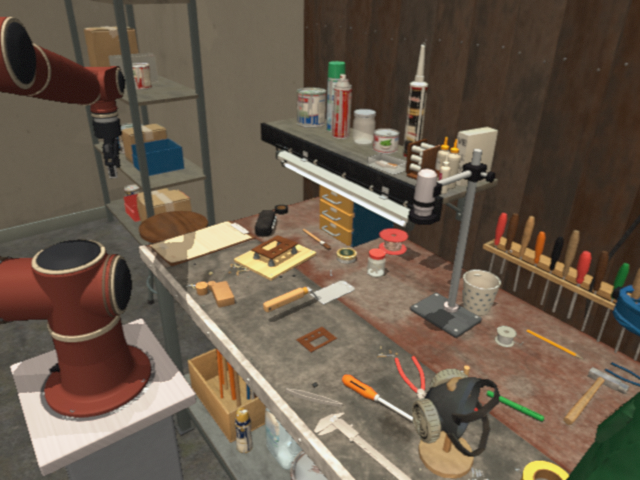

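View pics/side0.png

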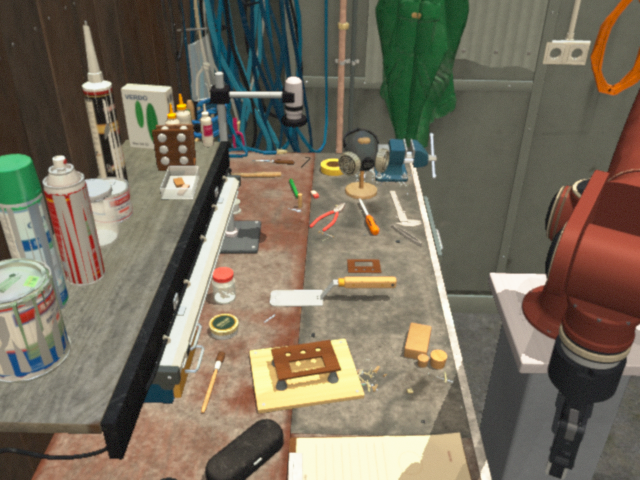

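View pics/wrist0.png

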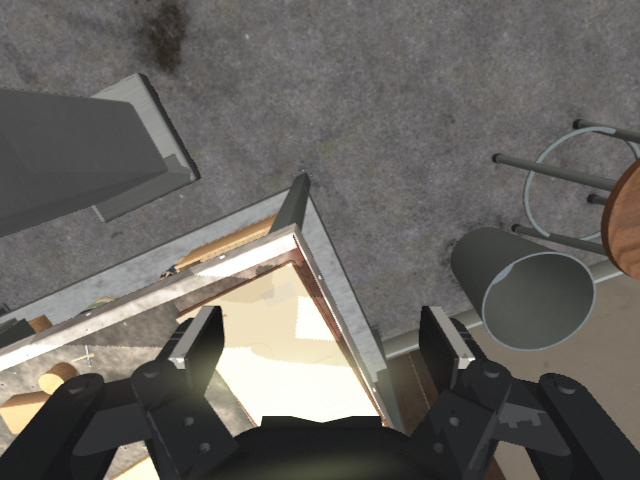

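The scene view shows the panel on its board (275,250), the spatula (handle 287,299, blade 333,292), the small look-alike (317,339), and the stand base (445,313) with the lens at (427,212). The side view shows the same things: panel at (305,362), spatula at (335,292). I'll measure these now.

```bash
cat > h.py <<'E'
from workcell import *
import cv2, numpy as np
from scipy.spatial.transform import Rotation as R
def cam(n):
    p=camera_params(n); return np.array(p["intrinsics"]),np.array(p["origin"]),R.from_rotvec(p["orientation"]).as_matrix()
def pts(n,d,mask=None,c=None):
    K,o,M=c or cam(n)
    m=(d>0) if mask is None else (mask&(d>0))
    v,u=np.nonzero(m); z=d[v,u]
    P=np.stack([(u-K[0,2])/K[0,0]*z,-(v-K[1,2])/K[1,1]*z,-z],1)
    return P@M.T+o
def wp(n,at,c=None):
    K,o,M=c or cam(n); return M@np.array(at)+o
def rectfit(P):
    (cx,cy),(w,h),a=cv2.minAreaRect(P[:,:2].astype(np.float32)); return np.round([cx,cy,w,h,a],4)
E
python3 - <<'E'
from h import *
import pickle
res={}
for n in ["scene","side"]:
    im,d=get_image(n)
    for nm in ["panel","drying_board","spatula","camera_stand","lens","polish_tin","nut_jar","brush","sanding_block"]:
        L=look_for(n,nm); 
        print(n,nm,[(np.round(wp(n,l["at"]),3).tolist(),round(l["confidence"],2)) for l in L[:4]])
        if nm in("panel","drying_board","spatula","camera_stand","lens"):
            G=regions_of(n,nm)
            for g in G[:3]:
                P=pts(n,d,g["mask"]); print("   reg",round(g["confidence"],2),len(P),"med",np.round(np.median(P,0),3),"z",np.round(np.percentile(P[:,2],[2,50,98]),3),rectfit(P))
            res[n,nm]=[g["mask"] for g in G[:3]]
    res[n,"d"]=d; res[n,"im"]=im
pickle.dump(res,open("res.pkl","wb"))
print(get_obs()["t"])
E
```

```text
scene panel [([0.455, -0.166, 0.004], 0.81), ([0.578, 0.2, 0.048], 0.75)]
   reg 0.75 549 med [ 0.455 -0.169  0.003] z [-0.     0.003  0.007] [ 0.459  -0.1677  0.0886  0.0708  6.0088]
   reg 0.6 575 med [0.586 0.207 0.044] z [-0.001  0.044  0.048] [ 0.6084  0.2497  0.1934  0.1542 14.9177]
scene drying_board [([0.554, 0.179, 0.012], 0.71)]
   reg 0.88 1401 med [0.552 0.179 0.012] z [0.004 0.012 0.028] [ 0.5852  0.2094  0.2052  0.1634 13.3491]
scene spatula [([0.558, -0.048, 0.004], 0.76), ([0.767, -0.043, 0.046], 0.68)]
   reg 0.98 927 med [ 0.558 -0.046  0.006] z [-0.     0.006  0.06 ] [ 5.36600e-01 -1.57000e-02  9.64000e-02  2.88200e-01  8.71222e+01]
scene camera_stand [([0.781, -0.293, 0.282], 0.9)]
   reg 0.55 4724 med [ 0.783 -0.298  0.264] z [0.005 0.264 0.432] [ 0.828  -0.2291  0.4414  0.2114 41.3708]
scene lens [([0.638, -0.307, 0.388], 0.7)]
   reg 0.89 1792 med [ 0.632 -0.307  0.392] z [0.327 0.392 0.432] [ 0.8523 -0.1917  0.535   0.1814 37.3609]
scene polish_tin [([0.756, 0.077, 0.022], 0.83), ([0.556, -0.042, -0.0], 0.45)]
scene nut_jar [([0.765, -0.044, 0.048], 0.75)]
sce
[... 744 characters left out ...]
-01 1.23900e-01 4.50000e-02 7.56313e+01]
side camera_stand [([0.763, -0.278, 0.342], 0.71)]
   reg 0.92 3196 med [ 0.76  -0.279  0.345] z [0.009 0.345 0.432] [ 0.7725 -0.6183  0.2937  0.8182  3.5682]
side lens [([0.65, -0.282, 0.392], 0.83)]
   reg 0.84 1600 med [ 0.65  -0.28   0.392] z [0.327 0.392 0.431] [ 0.7409 -0.6401  0.2424  0.7789  5.9638]
   reg 0.74 329 med [0.761 0.241 0.009] z [-0.     0.009  0.013] [7.60900e-01 2.38400e-01 1.56400e-01 1.42000e-02 8.61661e+01]
side polish_tin [([0.763, 0.101, 0.021], 0.77)]
side nut_jar [([0.778, -0.013, 0.046], 0.69)]
side brush [([0.762, 0.239, 0.009], 0.57)]
side sanding_block [([0.355, 0.129, 0.025], 0.94), ([0.583, 0.246, 0.011], 0.24)]
1.65
```

Run:
```python
from h import *
import pickle
res=pickle.load(open("res.pkl","rb"))
for n in ["scene","side"]:
    im,d=res[n,"im"],res[n,"d"]; c=cam(n)
    A=pts(n,d,None,c)
    def sel(zlo,zhi,x,y): return A[(A[:,2]>zlo)&(A[:,2]<zhi)&(A[:,0]>x[0])&(A[:,0]<x[1])&(A[:,1]>y[0])&(A[:,1]<y[1])]
    for i,m in enumerate(res[n,"panel"]):
        P=pts(n,d,m,c); Q=P[(P[:,2]>.041)&(P[:,2]<.05)]
        if len(Q)>100: print(n,"panel top",len(Q),rectfit(Q),np.round(Q.mean(0),4))
    m=res[n,"drying_board"][0]; P=pts(n,d,m,c); Q=P[abs(P[:,2]-.012)<.004]; print(n,"board",rectfit(Q))
    m=res[n,"spatula"][0]; P=pts(n,d,m,c); B=P[(abs(P[:,2])<.009)]; H=P[(P[:,2]>.035)]
    print(n,"blade",len(B),rectfit(B),"handle",len(H),rectfit(H),np.round(np.percentile(H[:,2],[5,50,95]),4))
    B=sel(.007,.022,(.65,.95),(-.5,-.15)); print(n,"base",len(B),rectfit(B),np.round(np.median(B,0),3))
    for z0,z1 in [(.05,.1),(.1,.15),(.15,.2),(.2,.25),(.3,.31),(.31,.32),(.32,.33),(.33,.34),(.34,.35),(.35,.36),(.36,.37),(.38,.4),(.4,.42),(.42,.44),(.44,.46)]:
        B=sel(z0,z1,(.55,.95),(-.45,-.15))
        if len(B): print(n,z0,len(B),"min",np.round(B.min(0),3),"max",np.round(B.max(0),3),"med",np.round(np.median(B,0),3))
```

```text
scene panel top 479 [ 0.5855  0.2112  0.1271  0.092  16.6948] [0.5819 0.2065 0.0447]
scene board [ 0.585   0.2094  0.2048  0.1634 13.3491]
scene blade 474 [ 5.57700e-01 -2.27000e-02  7.78000e-02  2.46200e-01  7.70557e+01] handle 438 [ 0.4661 -0.0432  0.1497  0.0247  1.7103] [0.0404 0.0538 0.06  ]
scene base 1686 [ 0.8139 -0.3593  0.1641  0.2965  5.6183] [ 0.783 -0.311  0.014]
scene 0.05 1085 min [ 0.794 -0.362  0.05 ] max [ 0.926 -0.271  0.099] med [ 0.867 -0.309  0.075]
scene 0.1 405 min [ 0.793 -0.45   0.1  ] max [ 0.95  -0.258  0.15 ] med [ 0.943 -0.313  0.142]
scene 0.15 270 min [ 0.763 -0.448  0.15 ] max [ 0.95 -0.15  0.2 ] med [ 0.805 -0.296  0.159]
scene 0.2 228 min [ 0.748 -0.447  0.201] max [ 0.95 -0.15  0.25] med [ 0.798 -0.29   0.226]
scene 0.3 326 min [ 0.779 -0.299  0.3  ] max [ 0.948 -0.181  0.31 ] med [ 0.848 -0.214  0.305]
scene 0.31 130 min [ 0.794 -0.298  0.31 ] max [ 0.914 -0.181  0.32 ] med [ 0.852 -0.2    0.315]
scene 0.32 128 min [ 0.605 -0.327  0.32 ] max [ 0.91  -0.189  0.33 ] med [ 0.798 -0.295  0.327]
scene 0.33 211 min [ 0.605 -0.328  0.33 ] max [ 0.894 -0.
[... 1700 characters left out ...]
.164  0.34 ] med [ 0.654 -0.273  0.336]
side 0.34 182 min [ 0.61  -0.311  0.34 ] max [ 0.948 -0.163  0.35 ] med [ 0.801 -0.276  0.344]
side 0.35 185 min [ 0.615 -0.299  0.35 ] max [ 0.95 -0.16  0.36] med [ 0.808 -0.275  0.355]
side 0.36 236 min [ 0.614 -0.3    0.36 ] max [ 0.949 -0.16   0.37 ] med [ 0.815 -0.19   0.365]
side 0.38 1023 min [ 0.614 -0.298  0.38 ] max [ 0.95  -0.155  0.4  ] med [ 0.792 -0.27   0.391]
side 0.4 726 min [ 0.614 -0.331  0.4  ] max [ 0.95  -0.156  0.42 ] med [ 0.818 -0.267  0.409]
side 0.42 568 min [ 0.616 -0.308  0.42 ] max [ 0.95  -0.156  0.44 ] med [ 0.898 -0.178  0.431]
side 0.44 92 min [ 0.795 -0.292  0.44 ] max [ 0.95  -0.159  0.445] med [ 0.906 -0.187  0.441]
```

Run:
```python
import pickle,cv2
r=pickle.load(open("res.pkl","rb"))
a=r["scene","im"][140:360,220:520]; b=r["side","im"][60:420,180:460]
cv2.imwrite("pics/sc_crop.png",cv2.resize(a,None,fx=2.6,fy=2.6,interpolation=2)[:600])
cv2.imwrite("pics/si_crop.png",cv2.resize(b,None,fx=1.66,fy=1.66,interpolation=2))
```

```text
(no output)
```

View pics/sc_crop.png

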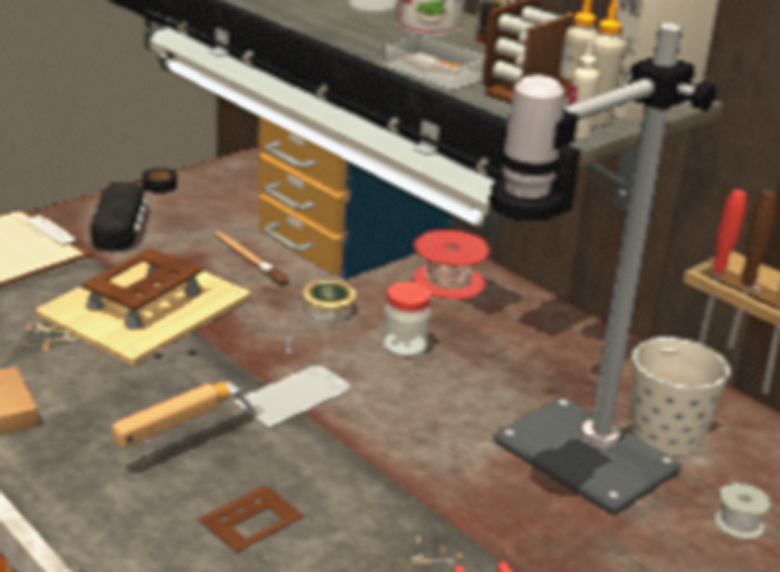

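View pics/si_crop.png

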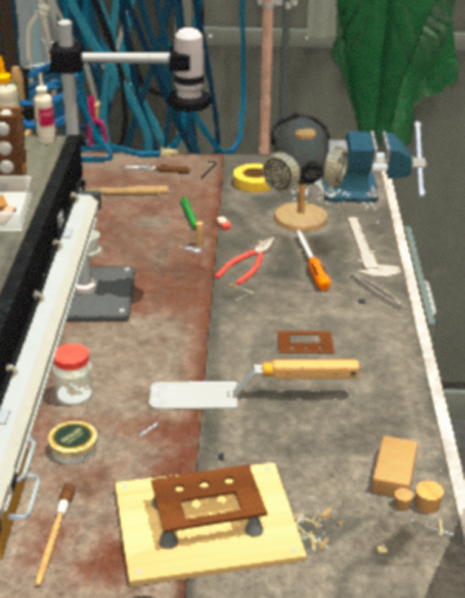

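Run:
```python
from h import *
import pickle
res=pickle.load(open("res.pkl","rb"))
o=get_obs(); M=R.from_rotvec(o["tcp_rot"]).as_matrix(); print("tool axes cols\n",M.round(3))
Kw,ow,Mw=cam("wrist"); print("wrist cam rel in tool",(M.T@(ow-o["eef_pos"])).round(3), "look dir tool",(M.T@Mw@[0,0,-1]).round(3))
F={}
for n in ["scene","side"]:
    im,d=res[n,"im"],res[n,"d"]; c=cam(n); A=pts(n,d,None,c)
    P=np.vstack([pts(n,d,m,c) for m in res[n,"panel"]]); F.setdefault("panel",[]).append(P[(P[:,2]>.042)&(P[:,2]<.048)&(P[:,1]>.1)])
    P=pts(n,d,res[n,"drying_board"][0],c); F.setdefault("board",[]).append(P[abs(P[:,2]-.012)<.003])
    P=pts(n,d,res[n,"spatula"][0],c); F.setdefault("hnd",[]).append(P[(P[:,2]>.05)&(P[:,0]<.56)]); 
    F.setdefault("blade",[]).append(P[(P[:,2]<.006)&(P[:,0]>.575)])
    S=pts(n,d,res[n,"camera_stand"][0],c); F.setdefault("base",[]).append(S[(abs(S[:,2]-.014)<.003)&(S[:,0]<.87)&(S[:,1]>-.42)])
    L=np.vstack([pts(n,d,res[n,"lens"][0],c),S]); F.setdefault("ring",[]).append(L[(L[:,2]<.347)&(L[:,2]>.29)&(L[:,0]<.68)&(L[:,0]>.58)])
    F.setdefault("post",[]).append(A[(A[:,2]<.25)&(A[:,2]>.03)&(A[:,0]<.815)&(A[:,0]>.785)&(abs(A[:,1]+.285)<.03)])
    F.setdefault("light",[]).append(A[(A[:,2]>.15)&(A[:,2]<.44)&(A[:,0]<.82)&(A[:,0]>.5)&(A[:,1]>-.2)&(A[:,1]<.5)])
for k,v in F.items():
    for lab,P in [("scene",v[0]),("side",v[1]),("both",np.vstack(v))]:
        if len(P)<20: print(k,lab,len(P)); continue
        print(k,lab,len(P),"rect",rectfit(P),"mean",P.mean(0).round(4),"min",P.min(0).round(3),"max",P.max(0).round(3))
pickle.dump(F,open("F.pkl","wb"))
from scipy.optimize import least_squares
P=np.vstack(F["ring"]); print("ring z pct",np.percentile(P[:,2],[0,1,5,20,50,80,95,100]).round(4))
for lo,hi in [(.325,.333),(.333,.340),(.325,.340)]:
    Q=P[(P[:,2]>lo)&(P[:,2]<hi)]
    r=least_squares(lambda q:np.hypot(Q[:,0]-q[0],Q[:,1]-q[1])-.03,[.635,-.285],loss="soft_l1",f_scale=.002); print("lens fit",r.x.round(4),r.cost,len(Q))
```

```text
tool axes cols
 [[ 0.    -0.916  0.402]
 [ 0.     0.402  0.916]
 [-1.    -0.     0.   ]]
wrist cam rel in tool [-0.128  0.083  0.   ] look dir tool [ 0.948 -0.319 -0.001]
panel scene 446 rect [ 0.5848  0.2098  0.1281  0.09   14.2799] mean [0.5817 0.2067 0.0448] min [0.514 0.153 0.042] max [0.649 0.268 0.048]
panel side 1450 rect [ 0.5842  0.2133  0.1196  0.0886 15.3461] mean [0.5844 0.2138 0.0451] min [0.519 0.159 0.042] max [0.65  0.27  0.048]
panel both 1896 rect [ 0.5849  0.2114  0.1277  0.0925 15.3667] mean [0.5838 0.2121 0.045 ] min [0.514 0.153 0.042] max [0.65  0.27  0.048]
board scene 1080 rect [ 0.5852  0.2094  0.2045  0.1634 13.3491] mean [0.569  0.1881 0.0119] min [0.473 0.11  0.009] max [0.698 0.289 0.015]
board side 3858 rect [ 0.5859  0.2142  0.1996  0.165  12.5061] mean [0.5855 0.2359 0.0121] min [0.473 0.114 0.009] max [0.698 0.316 0.015]
board both 4938 rect [ 0.5846  0.2121  0.2045  0.1689 13.3491] mean [0.5819 0.2255 0.0121] min [0.473 0.11  0.009] max [0.698 0.316 0.015]
hnd scene 279 rect [ 0.457  -0.0434  0.1317  0.0247  1.7103] mean [ 0.449  -0.0464  0.0562] mi
[... 2109 characters left out ...]
335] min [ 0.791 -0.3    0.03 ] max [ 0.814 -0.264  0.25 ]
light scene 6348 rect [0.7841 0.1499 0.0722 0.6998 0.0749] mean [0.7793 0.1174 0.2619] min [ 0.748 -0.2    0.15 ] max [0.82  0.5   0.388]
light side 13152 rect [0.784  0.1501 0.0719 0.6998 0.0018] mean [0.783  0.2359 0.2764] min [ 0.748 -0.2    0.192] max [0.82  0.5   0.387]
light both 19500 rect [0.7839 0.15   0.0723 0.6999 0.0311] mean [0.7818 0.1973 0.2717] min [ 0.748 -0.2    0.15 ] max [0.82  0.5   0.388]
ring z pct [0.3229 0.325  0.3271 0.331  0.3383 0.341  0.3452 0.347 ]
lens fit [ 0.6368 -0.2965] 0.00044923628627680385 311
lens fit [ 0.6376 -0.2964] 0.0024770544223471115 506
lens fit [ 0.6372 -0.2964] 0.002939023746153078 817
```

Run:
```python
from h import *
import pickle
res=pickle.load(open("res.pkl","rb"))
o=get_obs(); M=R.from_rotvec(o["tcp_rot"]).as_matrix(); p=np.array(o["eef_pos"])
T=[]
for n in ["scene","side"]:
    A=pts(n,res[n,"d"],None,cam(n)); Q=(A-p)@M; T.append(Q[(abs(Q[:,1])<.18)&(abs(Q[:,2])<.12)&(Q[:,0]<.03)&(Q[:,0]>-.45)])
for n,Q in zip("ab",T):
  for lo in np.arange(-.42,.03,.03):
    q=Q[(Q[:,0]>=lo)&(Q[:,0]<lo+.03)]
    if len(q)>3: print(n,round(lo,2),len(q),"y",np.percentile(q[:,1],[1,99]).round(3),"z",np.percentile(q[:,2],[1,99]).round(3))
im=res["side","im"][300:480,460:640]; cv2.imwrite("pics/grip_side.png",cv2.resize(im,None,fx=3,fy=3,interpolation=2))
```

```text
a -0.33 129 y [-0.057  0.026] z [-0.118  0.003]
a -0.3 199 y [-0.066  0.006] z [-0.118  0.017]
a -0.27 183 y [-0.066 -0.042] z [-0.119  0.005]
a -0.24 103 y [-0.06   0.017] z [-0.109  0.   ]
a -0.21 292 y [-0.035  0.032] z [-0.04  -0.001]
a -0.18 291 y [-0.036  0.034] z [-0.042  0.008]
a -0.15 287 y [-0.037  0.035] z [-0.044 -0.002]
a -0.12 198 y [-0.034  0.031] z [-0.072  0.017]
a -0.09 169 y [-0.019  0.015] z [-0.077  0.068]
a -0.06 120 y [-0.015  0.012] z [-0.079  0.066]
a -0.03 124 y [-0.011  0.011] z [-0.062  0.049]
a -0.0 7 y [-0.009  0.011] z [-0.05   0.043]
b -0.33 2820 y [-0.056  0.012] z [-0.118  0.019]
b -0.3 4496 y [-0.064  0.018] z [-0.112  0.041]
b -0.27 2631 y [-0.064  0.026] z [-0.115  0.042]
b -0.24 1789 y [-0.048  0.032] z [0.01  0.038]
b -0.21 1801 y [-0.035  0.036] z [0.001 0.038]
b -0.18 1614 y [-0.036  0.036] z [-0.002  0.037]
b -0.15 1541 y [-0.036  0.036] z [0.007 0.039]
b -0.12 1158 y [-0.03   0.028] z [0.012 0.07 ]
b -0.09 805 y [-0.018  0.019] z [0.016 0.073]
b -0.06 358 y [-0.013  0.013] z [-0.032  0.075]
b -0.03 262 y [-0.01   0.011] z [0.009 0.058]
b -0.0 5 y [-0.006 -0.   ] z [-0.045  0.049]
```

View pics/grip_side.png

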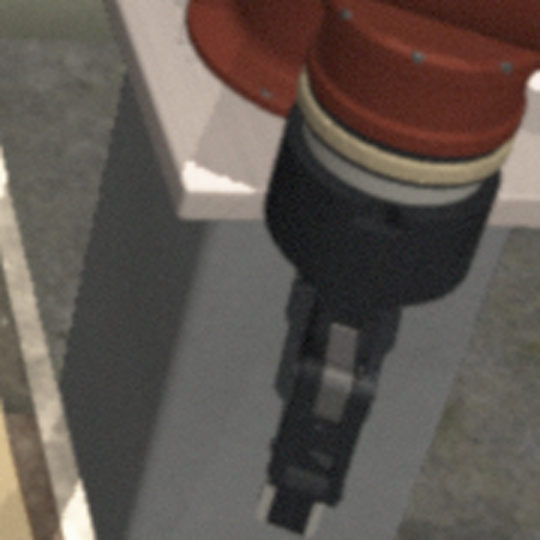

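```bash
cat >> h.py <<'E'
def delta(pos,yaw,show=True):
    """shift (mm, tool axes) and turn (deg about tool x) to TCP pos with tool y at yaw deg (tool down)"""
    o=get_obs(); M=R.from_rotvec(o["tcp_rot"]).as_matrix(); p=np.array(o["eef_pos"])
    y0=np.degrees(np.arctan2(M[1,1],M[0,1])); t=(y0-yaw+180)%360-180
    print("t",round(o["t"],2),"at",p.round(4),"yaw",round(y0,2),"tilt",M[2,0].round(4),"gap",round(o["finger_gap"],4),"j",np.round(o["joint_pos"],2),"F",np.round(o["ft_force"],1))
    print("shift mm",((np.array(pos)-p)@M*1000).round(1),"turn",round(t,2))
E
python3 -c "
from h import *
delta([0.464,-0.040,0.16],2.2)"
```

```text
t 1.65 at [0.2513 0.5722 0.2453] yaw 156.29 tilt -1.0 gap 0.0854 j [ 1.04  0.05  1.61 -0.    1.48 -0.12] F [-0.5  0.5 -0.1]
shift mm [  85.3 -440.9 -475. ] turn 154.09
```

```bash
python3 -m crank '[[-1,[85,-441,-475],154],[-1,[85,-441,-475],154],[-1,[85,-441,-475],154],[-1,[85,-441,-475],154],[-1,[85,-441,-475],154],[-1,[85,-441,-475],154],[-1,[85,-441,-475],154],[-1,[85,-441,-475],154]]' 80; python3 -c "
from h import *
delta([0.464,-0.040,0.16],2.2)"
```

```text
t: 2.45
eef_pos: [0.3818, 0.1959, 0.1934]
tcp_rot: [0.039, 1.569, -0.038]
ft_force: [0.3, 0.2, 0.1]
finger_gap: 0.0853
t 2.45 at [0.3818 0.1959 0.1934] yaw 87.21 tilt -1.0 gap 0.0853 j [ 0.3  -0.41  2.11 -0.    1.45  0.35] F [0.3 0.2 0.1]
shift mm [  33.4 -231.6   93.5] turn 85.01
```

```bash
python3 -m crank '[[-1,[33,-232,94],85],[-1,[33,-232,94],85],[-1,[33,-232,94],85],[-1,[33,-232,94],85],[-1,[33,-232,94],85],[-1,[33,-232,94],85],[-1,[33,-232,94],85],[-1,[33,-232,94],85]]'; python3 -c "
from h import *
delta([0.464,-0.040,0.16],2.2)"
```

```text
t: 3.25
eef_pos: [0.4655, -0.039, 0.1603]
tcp_rot: [0.97, 1.344, -0.97]
ft_force: [-0.9, -1.0, 0.4]
finger_gap: 0.0854
t 3.25 at [ 0.4655 -0.039   0.1603] yaw 18.33 tilt -1.0 gap 0.0854 j [-0.24 -0.27  2.06  0.    1.36  1.01] F [-0.9 -1.   0.4]
shift mm [ 0.3 -1.8  0.5] turn 16.13
```

```bash
python3 -m crank '[[-1,[0,-2,0],8],[-1,[0,-2,0],16],[-1,[0,-2,0],16]]'
python3 - <<'E'
from h import *
delta([0.464,-0.040,0.16],2.2)
c=cam("wrist"); im,d=get_image("wrist"); cv2.imwrite("pics/w1.png",im); np.save("w1d.npy",d)
G=regions_of("wrist","spatula")
for g in G:
    P=pts("wrist",d,g["mask"],c); H=P[P[:,2]>.035]; B=P[P[:,2]<.007]
    print(g["confidence"].__round__(2),len(P),"H",len(H),rectfit(H) if len(H)>10 else "", H.mean(0).round(4) if len(H) else "","B",rectfit(B) if len(B)>10 else "")
    T=P[P[:,2]>.052]
    if len(T)>10: print("top",rectfit(T),T.mean(0).round(4),T.min(0).round(3),T.max(0).round(3)); v=np.linalg.svd(T[:,:2]-T[:,:2].mean(0),full_matrices=False)[2][0]; print("dir",np.degrees(np.arctan2(v[1],v[0])))
E
```

```text
t: 3.55
eef_pos: [0.4636, -0.0389, 0.1604]
tcp_rot: [1.173, 1.232, -1.173]
ft_force: [-0.2, 0.3, 0.1]
finger_gap: 0.0858
t 3.55 at [ 0.4636 -0.0389  0.1604] yaw 2.79 tilt -1.0 gap 0.0858 j [-0.24 -0.28  2.06 -0.    1.36  1.28] F [-0.2  0.3  0.1]
shift mm [0.4 0.4 1.1] turn 0.59
0.82 14189 H 5296 [ 0.4675 -0.0402  0.1507  0.0201  2.2428] [ 0.4735 -0.0396  0.0547] B [ 0.4937 -0.0373  0.2733  0.0587  1.2155]
top [ 0.4577 -0.0404  0.131   0.0197  2.218 ] [ 0.4617 -0.04    0.0567] [ 0.392 -0.052  0.052] [ 0.523 -0.029  0.06 ]
dir -177.85433494710392
```

View pics/w1.png

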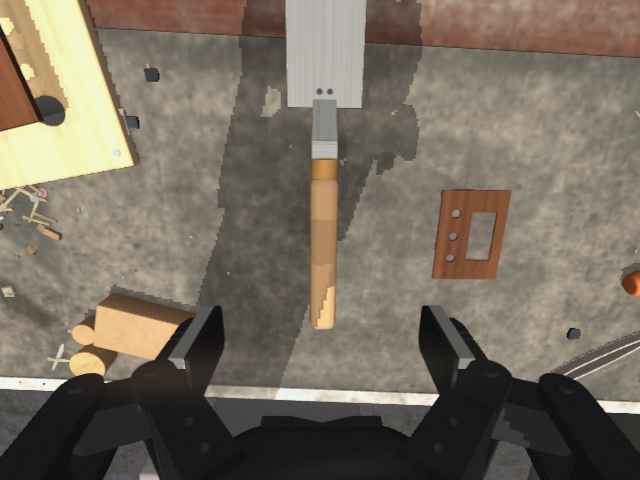

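The wrist view shows the handle straight ahead, from (323,325) to (324,160), with the blade above it. The handle direction is 2.2°, the grip point is (0.464, -0.040), and this agrees with the outside cameras. I'll descend and grip.

```bash
python3 -m crank '[[-1,[40,0,1],0.6],[-1,[80,0,1],0.6],[-1,[110,0,1],0.6],[-1,[120,0,1],0.6],[-1,[120,0,1],0.6],[-0.5,[120,0,1],0.6],[0.5,[120,0,1],0.6],[1,[120,0,1],0.6]]' 120; python3 -m crank '[[1,[0,0,0],0],[1,[0,0,0],0],[1,[0,0,0],0],[1,[0,0,0],0]]' 120;  python3 -c "
from h import *
delta([0.464,-0.040,0.10],2.2)"
```

```text
t: 4.45
eef_pos: [0.465, -0.0402, 0.0422]
tcp_rot: [1.182, 1.224, -1.179]
ft_force: [0.2, 0.2, -0.4]
finger_gap: 0.0439
t: 4.85
eef_pos: [0.4641, -0.04, 0.0409]
tcp_rot: [1.181, 1.226, -1.18]
ft_force: [-0.7, -0.5, 4.2]
finger_gap: 0.0183
t 4.85 at [ 0.4641 -0.04    0.0409] yaw 2.18 tilt -1.0 gap 0.0183 j [-0.25 -0.11  2.13 -0.    1.11  1.29] F [-0.7 -0.5  4.2]
shift mm [-59.1  -0.   -0. ] turn -0.02
```

```bash
python3 -m crank '[[1,[-10,0,0],0],[1,[-40,0,0],0],[1,[-80,0,0],0],[1,[-110,0,0],0],[1,[-120,0,0],0],[1,[-120,0,0],0],[1,[-120,0,0],0]]'
python3 - <<'E'
from h import *
delta([0.464,-0.040,0.16],2.2)
c=cam("wrist"); im,d=get_image("wrist"); cv2.imwrite("pics/w2.png",im); np.save("w2d.npy",d)
o=get_obs(); M=R.from_rotvec(o["tcp_rot"]).as_matrix(); p=np.array(o["eef_pos"])
for g in regions_of("wrist","spatula")[:1]:
    P=(pts("wrist",d,g["mask"],c)-p)@M   # tool frame
    np.save("spw2.npy",P); print(len(P),np.percentile(P,[1,50,99],axis=0).round(3))
E
```

```text
t: 5.55
eef_pos: [0.4624, -0.0396, 0.1584]
tcp_rot: [1.18, 1.23, -1.183]
ft_force: [-0.4, 0.3, -2.0]
finger_gap: 0.018
t 5.55 at [ 0.4624 -0.0396  0.1584] yaw 2.18 tilt -1.0 gap 0.018 j [-0.25 -0.28  2.06 -0.    1.36  1.29] F [-0.4  0.3 -2. ]
shift mm [-1.6  1.5  0.5] turn -0.02
28516 [[-0.018 -0.033 -0.028]
 [ 0.009  0.08  -0.   ]
 [ 0.04   0.131  0.027]]
```

View pics/w2.png

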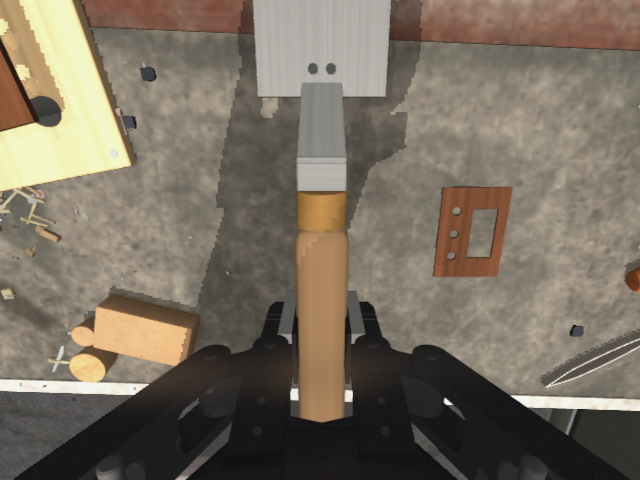

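Run:
```python
import numpy as np
P=np.load("spw2.npy")
B=P[(P[:,1]>.1)&(P[:,0]>.03)&(P[:,0]<.05)]
A=np.c_[B[:,1],B[:,2],np.ones(len(B))]; s=np.linalg.lstsq(A,B[:,0],rcond=None)[0]; r=B[:,0]-A@s
B=B[abs(r)<.003];A=np.c_[B[:,1],B[:,2],np.ones(len(B))]; s=np.linalg.lstsq(A,B[:,0],rcond=None)[0]
print("blade",len(B),"slope deg",np.degrees(s[:2]).round(2),"x at y=.1",s@[.1,0,1], "x at blade mid y=.16", s@[.16,0,1],"z range",np.percentile(B[:,2],[1,99]))
H=P[(P[:,0]<-.01)&(P[:,1]<.045)]
A=np.c_[H[:,1],H[:,2],np.ones(len(H))]; s=np.linalg.lstsq(A,H[:,0],rcond=None)[0]; print("handle",len(H),np.degrees(s[:2]).round(2),s, H[:,1].min(),H[:,1].max())
y=H[:,1];
```

```text
blade 10918 slope deg [ 0.61 -0.11] x at y=.1 0.03838642125330889 x at blade mid y=.16 0.03902823098134086 z range [-0.02842741  0.02809668]
handle 8992 [ 0.62 -0.15] [ 0.01074381 -0.00268113 -0.01602053] -0.03991386883215163 0.04499853350414928
```

```bash
python3 -m crank '[[1,[-40,0,-30],0],[1,[-80,3,-70],0],[1,[-120,5,-105],0],[1,[-140,6,-120],0],[1,[-140,6,-120],0],[1,[-140,6,-120],0]]'
python3 - <<'E'
from h import *
delta([0.464,0.08,0.30],2.2)
c=cam("wrist"); im,d=get_image("wrist"); cv2.imwrite("pics/w3.png",im); np.save("w3d.npy",d)
A=pts("wrist",d,None,c)
def f(nm,P):
    (cx,cy),(w,h),a=cv2.minAreaRect(P[:,:2].astype(np.float32)); print(nm,len(P),np.round([cx,cy,w,h,a],4),P.mean(0).round(4))
box=(A[:,0]>.45)&(A[:,0]<.72)&(A[:,1]>.09)&(A[:,1]<.34)
f("panel",A[box&(abs(A[:,2]-.045)<.003)]); f("board",A[box&(abs(A[:,2]-.012)<.003)])
for nm in("panel","drying_board"):
    for g in regions_of("wrist",nm)[:3]:
        P=pts("wrist",d,g["mask"],c); print(nm,round(g["confidence"],2)); 
        f(nm,P)
        Q=P[abs(P[:,2]-np.median(P[:,2]))<.003]; f(nm,Q)
E
```

```text
t: 6.25
eef_pos: [0.4647, 0.0804, 0.2988]
tcp_rot: [1.179, 1.229, -1.182]
ft_force: [0.6, 0.4, -1.4]
finger_gap: 0.0182
t 6.25 at [0.4647 0.0804 0.2988] yaw 2.24 tilt -1.0 gap 0.0182 j [ 0.01 -0.35  1.89 -0.    1.61  1.55] F [ 0.6  0.4 -1.4]
shift mm [-1.2 -0.7  0.4] turn 0.04
panel 8585 [ 0.5851  0.2125  0.1205  0.0859 15.5117] [0.5896 0.2104 0.0446]
board 14171 [ 0.5713  0.2095  0.215   0.1602 12.8482] [0.5705 0.2165 0.0116]
panel 0.88
panel 9041 [ 0.5891  0.221   0.1329  0.1001 15.5272] [0.5895 0.2108 0.0435]
panel 8611 [ 0.5851  0.2125  0.1205  0.0859 15.5117] [0.5896 0.2104 0.0446]
panel 0.7
panel 2364 [ 0.458  -0.17    0.0822  0.0593  2.6965] [ 0.4594 -0.1677  0.0033]
panel 2355 [ 0.458  -0.17    0.0822  0.0593  2.6965] [ 0.4594 -0.1677  0.0033]
drying_board 0.84
drying_board 14323 [ 0.5856  0.2067  0.1982  0.1823 13.1071] [0.571  0.2163 0.0119]
drying_board 14046 [ 0.5825  0.2121  0.1921  0.1602 12.876 ] [0.5706 0.2165 0.0116]
```

View pics/w3.png

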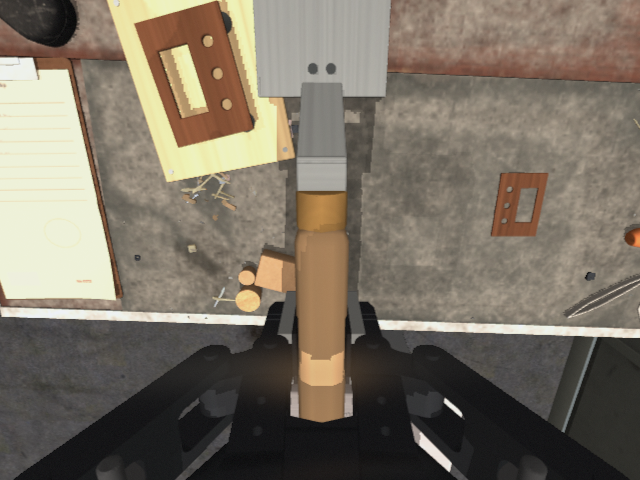

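The wrist view shows the panel clearly at (195,72). Its fit is 120.5 x 85.9 mm, centred at (0.585, 0.2125), with the long sides at 15.5°; the board is at 12.9°. I'll check the clearance to the lamp before choosing the approach.

Run:
```python
from h import *
import pickle
res=pickle.load(open("res.pkl","rb"))
A=np.vstack([pts(n,res[n,"d"],None,cam(n)) for n in("scene","side")])
for z0 in np.arange(.02,.5,.03):
    q=A[(A[:,2]>z0)&(A[:,2]<z0+.03)&(A[:,0]>.68)&(A[:,0]<1)&(A[:,1]>-.2)&(A[:,1]<.25)]
    if len(q)>5: print(round(z0,2),len(q),"xmin pct",np.percentile(q[:,0],[0,2,10]).round(3),"y of near",q[np.argsort(q[:,0])[:5],1].round(3))
```

```text
0.02 2067 xmin pct [0.733 0.741 0.755] y of near [0.092 0.09  0.076 0.081 0.095]
0.05 1160 xmin pct [0.756 0.759 0.766] y of near [-0.031 -0.039 -0.039 -0.025 -0.035]
0.08 579 xmin pct [0.784 0.785 0.788] y of near [0.18  0.227 0.19  0.235 0.218]
0.11 325 xmin pct [0.805 0.807 0.809] y of near [0.129 0.199 0.247 0.237 0.248]
0.14 320 xmin pct [0.784 0.785 0.795] y of near [0.23  0.194 0.199 0.199 0.236]
0.17 62 xmin pct [0.763 0.765 0.77 ] y of near [-0.152 -0.144 -0.15  -0.153  0.044]
0.2 904 xmin pct [0.749 0.751 0.752] y of near [-0.13   0.092 -0.003 -0.082 -0.155]
0.23 3462 xmin pct [0.748 0.752 0.754] y of near [ 0.092 -0.16   0.062 -0.162 -0.167]
0.26 2016 xmin pct [0.77  0.775 0.778] y of near [ 0.015  0.008 -0.12   0.133  0.014]
0.29 10532 xmin pct [0.778 0.782 0.785] y of near [ 0.041 -0.049 -0.132  0.228  0.106]
0.32 3071 xmin pct [0.802 0.808 0.821] y of near [0.058 0.058 0.05  0.051 0.044]
0.35 3655 xmin pct [0.81  0.817 0.837] y of near [-0.193 -0.192 -0.192 -0.195 -0.195]
0.38 3727 xmin pct [0.815 0.828 0.854] y of near [-0.188 -0.195 -0.196 -0.193 -0.189]
0.41 1769 xmin pct [0.862 0.87  0.893] y of near [-0.181 -0.177 -0.178 -0.179 -0.183]
0.44 873 xmin pct [0.893 0.9   0.929] y of near [-0.175 -0.187 -0.196 -0.178 -0.186]
0.47 679 xmin pct [0.931 0.934 0.935] y of near [0.033 0.039 0.04  0.038 0.028]
```

```bash
python3 -c "
from h import *
delta([0.50,-0.03,0.19],70)"
```

```text
t 6.4 at [0.4641 0.0795 0.2972] yaw 2.11 tilt -1.0 gap 0.0185 j [ 0.01 -0.35  1.89 -0.    1.61  1.55] F [-0.4 -0.4 -0.9]
shift mm [107.1  32.4 110.8] turn -67.89
```

```bash
python3 -m crank '[[1,[15,4,14],-8],[1,[30,8,28],-16],[1,[45,12,42],-24],[1,[60,16,56],-32],[1,[75,20,70],-40],[1,[90,25,84],-48],[1,[105,30,98],-56],[1,[107,32,111],-64]]'; python3 -c "
from h import *
delta([0.6576,-0.058,0.13],105)"
```

```text
t: 7.2
eef_pos: [0.499, -0.0307, 0.1886]
tcp_rot: [0.323, 1.554, -0.324]
ft_force: [0.2, 0.4, -1.2]
finger_gap: 0.0184
t 7.2 at [ 0.499  -0.0307  0.1886] yaw 66.41 tilt -1.0 gap 0.0184 j [-0.21 -0.21  1.95 -0.    1.4   0.2 ] F [ 0.2  0.4 -1.2]
shift mm [ 57.4  38.6 156.7] turn -38.59
```

```bash
python3 -m crank '[[1,[0,7,31],-8],[1,[0,15,62],-16],[1,[10,23,94],-24],[1,[25,31,125],-32],[1,[45,39,157],-38.6],[1,[57,39,157],-38.6],[1,[57,39,157],-38.6],[1,[57,39,157],-38.6]]'
python3 - <<'E'
from h import *
delta([0.6576,-0.058,0.069],105)
im,d=get_image("side"); cv2.imwrite("pics/side2.png",cv2.resize(im[180:440,180:460],None,fx=2.2,fy=2.2))
E
```

```text
t: 8.0
eef_pos: [0.6592, -0.0575, 0.1352]
tcp_rot: [-0.201, 1.564, 0.202]
ft_force: [-0.9, -1.0, -0.3]
finger_gap: 0.0185
t 8.0 at [ 0.6592 -0.0575  0.1352] yaw 104.69 tilt -1.0 gap 0.0185 j [-0.2   0.22  1.61 -0.    1.31 -0.46] F [-0.9 -1.  -0.3]
shift mm [66.2 -0.2 -1.5] turn -0.31
```

View pics/side2.png

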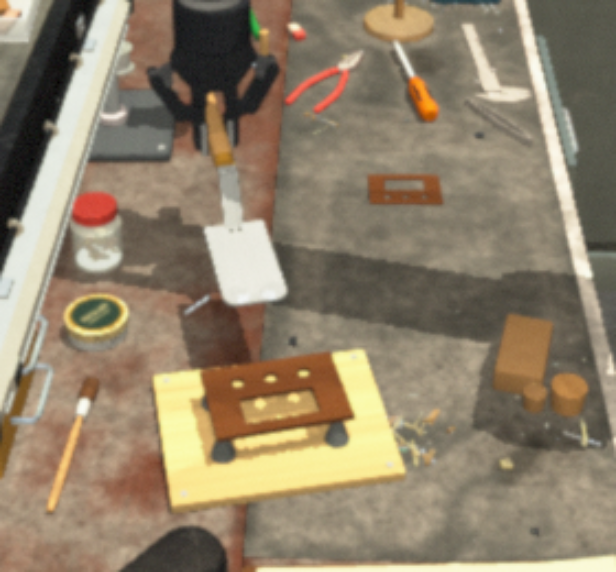

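The side view shows the spatula lined up with the channel, tip at (255,300) in the crop and clear of the panel. I'll lower it to insertion height and re-measure the blade.

```bash
python3 -m crank '[[1,[30,0,-1.5],-0.3],[1,[55,0,-1.5],-0.3],[1,[65,0,-1.5],-0.3],[1,[66,0,-1.5],-0.3],[1,[66,0,-1.5],-0.3],[1,[66,0,-1.5],-0.3]]'
python3 - <<'E'
from h import *
delta([0.6265,0.058,0.069],105)
for n in("side","scene"):
    im,d=get_image(n); cv2.imwrite(f"pics/{n}3.png",im)
    A=pts(n,d,None); 
    o=get_obs(); M=R.from_rotvec(o["tcp_rot"]).as_matrix(); P=(A-np.array(o["eef_pos"]))@M
    B=P[(P[:,1]>.1)&(P[:,1]<.22)&(abs(P[:,2])<.036)&(P[:,0]>.03)&(P[:,0]<.047)]
    s=np.linalg.lstsq(np.c_[B[:,1:],np.ones(len(B))],B[:,0],rcond=None)[0]
    print(n,len(B),"blade pct",np.percentile(B,[1,50,99],axis=0).round(4).tolist(),"slope",np.degrees(s[:2]).round(2), "x@.16",s@[.16,0,1])
    Q=A[(abs(A[:,2]-.045)<.003)&(A[:,0]>.5)&(A[:,0]<.67)&(A[:,1]>.14)&(A[:,1]<.28)]; print("panel",rectfit(Q))
E
```

```text
t: 8.65
eef_pos: [0.6604, -0.0577, 0.0726]
tcp_rot: [-0.207, 1.558, 0.206]
ft_force: [0.4, 0.4, -1.1]
finger_gap: 0.0189
t 8.65 at [ 0.6604 -0.0577  0.0726] yaw 105.08 tilt -1.0 gap 0.0189 j [-0.2   0.29  1.65  0.    1.2  -0.46] F [ 0.4  0.4 -1.1]
shift mm [  3.4 120.6  -2.7] turn 0.08
side 998 blade pct [[0.0353, 0.1014, -0.0293], [0.0392, 0.1606, -0.0007], [0.0432, 0.215, 0.0273]] slope [ 0.4 -0.1] x@.16 0.039197228306647534
panel [ 0.5841  0.2131  0.1205  0.0902 15.3004]
scene 395 blade pct [[0.0347, 0.1019, -0.0303], [0.0391, 0.1553, -0.0029], [0.0435, 0.2122, 0.0285]] slope [0.61 0.03] x@.16 0.03911025518606326
panel [ 0.5849  0.2117  0.1252  0.0913 17.1997]
```

```bash
python3 -c "
from h import *
delta([0.6265,0.058,0.069],105)"
```

```text
t 8.75 at [ 0.6603 -0.0577  0.0722] yaw 105.08 tilt -1.0 gap 0.0179 j [-0.2   0.29  1.65 -0.    1.2  -0.46] F [-0.1  0.4  0.1]
shift mm [  3.  120.5  -2.5] turn 0.08
```

```bash
python3 -m crank '[[1,[3,10,-2.5],0],[1,[3,30,-2.5],0],[1,[3,50,-2.5],0],[1,[3,70,-2.5],0],[1,[3,90,-2.5],0],[1,[3,108,-2.5],0],[1,[3,117,-2.5],0],[1,[3,120.5,-2.5],0]]'; python3 -m crank '[[1,[0,0,0],0],[1,[0,0,0],0]]'
python3 - <<'E'
from h import *
delta([0.6265,0.058,0.069],105)
im,d=get_image("side"); cv2.imwrite("pics/side4.png",cv2.resize(im[250:440,200:420],None,fx=3,fy=3))
A=pts("side",d); Q=A[(abs(A[:,2]-.045)<.003)&(A[:,0]>.5)&(A[:,0]<.67)&(A[:,1]>.14)&(A[:,1]<.28)]; print("panel",rectfit(Q),Q.mean(0))
im,d=get_image("scene"); cv2.imwrite("pics/scene4.png",cv2.resize(im[200:330,200:380],None,fx=4,fy=4))
E
```

```text
t: 9.55
eef_pos: [0.625, 0.0595, 0.0673]
tcp_rot: [-0.208, 1.561, 0.208]
ft_force: [0.2, 0.9, -1.0]
finger_gap: 0.0182
t: 9.75
eef_pos: [0.6256, 0.0577, 0.0674]
tcp_rot: [-0.206, 1.561, 0.206]
ft_force: [-0.0, -0.2, -1.2]
finger_gap: 0.0183
t 9.75 at [0.6256 0.0577 0.0674] yaw 105.05 tilt -1.0 gap 0.0183 j [-0.03  0.23  1.73 -0.    1.18 -0.29] F [-0.  -0.2 -1.2]
shift mm [-1.6  0.1  0.9] turn 0.05
panel [ 0.5879  0.1984  0.1208  0.121  14.1643] [0.58480358 0.21179423 0.04507964]
```

View pics/side4.png

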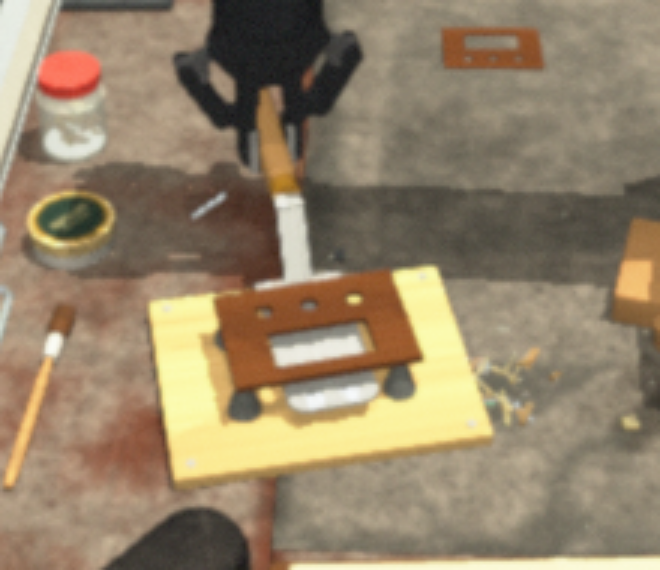

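View pics/scene4.png

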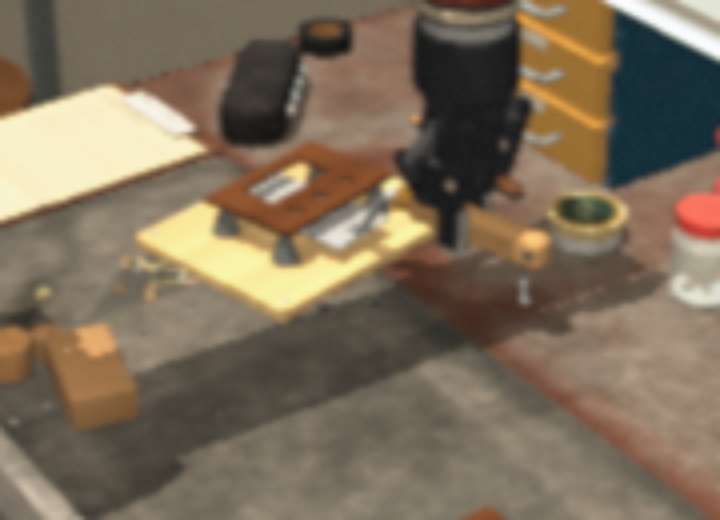

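The blade is under the panel: its tip shows between the two near cones at (330,390) in the side crop, and the panel has not moved. Lifting slowly.

```bash
python3 -m crank '[[1,[-4,0,0],0],[1,[-8,0,0],0],[1,[-10,0,0],0],[1,[-12,0,0],0],[1,[-14,0,0],0],[1,[-16,0,0],0],[1,[-19,0,0],0],[1,[-23,0,0],0]]' 120;  python3 -m crank '[[1,[-5,0,0],0],[1,[-12,0,0],0],[1,[-19,0,0],0],[1,[-25,0,0],0],[1,[-30,0,0],0],[1,[-32,0,0],0],[1,[-32,0,0],0]]'
python3 - <<'E'
from h import *
delta([0.6265,0.058,0.12],105)
im,d=get_image("side"); cv2.imwrite("pics/side5.png",cv2.resize(im[220:440,200:420],None,fx=2.7,fy=2.7))
for n in ("side","scene"):
    if n=="scene": im,d=get_image("scene"); cv2.imwrite("pics/scene5.png",cv2.resize(im[200:330,200:380],None,fx=4,fy=4))
    for g in regions_of(n,"panel"):
        P=pts(n,d,g["mask"]); 
        if np.median(P[:,1])<.1: continue
        P=P[P[:,2]>.07]; A=np.c_[P[:,:2],np.ones(len(P))]; s=np.linalg.lstsq(A,P[:,2],rcond=None)[0]; r=P[:,2]-A@s; P=P[abs(r)<.003]; A=np.c_[P[:,:2],np.ones(len(P))]; s=np.linalg.lstsq(A,P[:,2],rcond=None)[0]
        print(n,len(P),"slope deg xy",np.degrees(s[:2]).round(2),rectfit(P),P.mean(0).round(4))
E
```

```text
t: 10.65
eef_pos: [0.6251, 0.0582, 0.0902]
tcp_rot: [-0.207, 1.562, 0.207]
ft_force: [-0.3, 0.0, -2.0]
finger_gap: 0.0181
t: 11.35
eef_pos: [0.6256, 0.0582, 0.1228]
tcp_rot: [-0.207, 1.56, 0.206]
ft_force: [0.3, 0.7, -1.5]
finger_gap: 0.0183
t 11.35 at [0.6256 0.0582 0.1228] yaw 105.08 tilt -1.0 gap 0.0183 j [-0.03  0.16  1.71 -0.    1.27 -0.29] F [ 0.3  0.7 -1.5]
shift mm [ 2.8 -0.4  0.8] turn 0.08
scene 446 slope deg xy [ 0.17 -0.94] [ 0.5828  0.2133  0.1235  0.0959 13.8377] [0.5817 0.2069 0.0871]
```

View pics/side5.png

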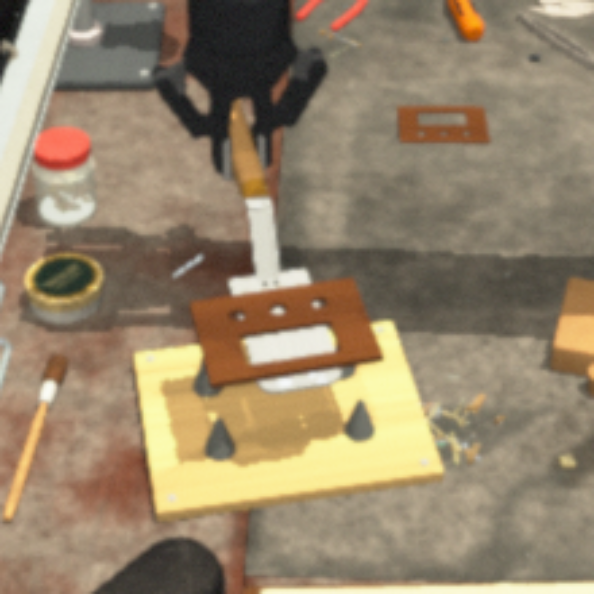

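The panel rides on the blade, clear of all four cones and about 1° off level. I'll carry it in gentle stages.

```bash
python3 -c "
from h import *
delta([0.58,-0.03,.16],80)"
```

```text
t 11.55 at [0.6251 0.0582 0.1218] yaw 105.08 tilt -1.0 gap 0.0182 j [-0.03  0.16  1.71  0.    1.27 -0.29] F [ 0.4  0.2 -1.9]
shift mm [-38.2 -73.4 -66.5] turn 25.08
```

```bash
python3 -m crank '[[1,[-1,-2,-2],0.8],[1,[-5,-9,-8],3],[1,[-10,-20,-18],6.8],[1,[-17,-33,-30],11.3],[1,[-24,-47,-43],16],[1,[-31,-60,-55],20.5],[1,[-36,-70,-63],23.8],[1,[-38,-73,-66],25]]'; python3 -c "
from h import *
delta([0.52,-0.12,.20],54)"
```

```text
t: 12.35
eef_pos: [0.5804, -0.031, 0.1613]
tcp_rot: [0.139, 1.565, -0.139]
ft_force: [0.6, -0.1, -2.2]
finger_gap: 0.018
t 12.35 at [ 0.5804 -0.031   0.1613] yaw 79.86 tilt -1.0 gap 0.018 j [-0.18  0.01  1.8  -0.    1.33 -0.  ] F [ 0.6 -0.1 -2.2]
shift mm [-38.7 -98.2 -43.7] turn 25.86
```

```bash
python3 -m crank '[[1,[-1,-3,-1],0.8],[1,[-5,-12,-5],3],[1,[-10,-27,-12],7],[1,[-17,-44,-20],11.6],[1,[-24,-63,-28],16.5],[1,[-31,-80,-36],21.2],[1,[-36,-93,-42],24.6],[1,[-38,-98,-44],25.8]]'
python3 - <<'E'
from h import *
delta([0.48,-0.20,.235],28)
im,d=get_image("side"); cv2.imwrite("pics/side6.png",cv2.resize(im[100:400,160:460],None,fx=2,fy=2))
E
```

```text
t: 13.15
eef_pos: [0.5199, -0.1193, 0.1989]
tcp_rot: [0.49, 1.514, -0.491]
ft_force: [0.4, -0.1, -1.5]
finger_gap: 0.0182
t 13.15 at [ 0.5199 -0.1193  0.1989] yaw 54.12 tilt -1.0 gap 0.0182 j [-0.36 -0.13  1.87 -0.    1.4   0.26] F [ 0.4 -0.1 -1.5]
shift mm [-36.1 -88.8  15. ] turn 26.12
```

View pics/side6.png

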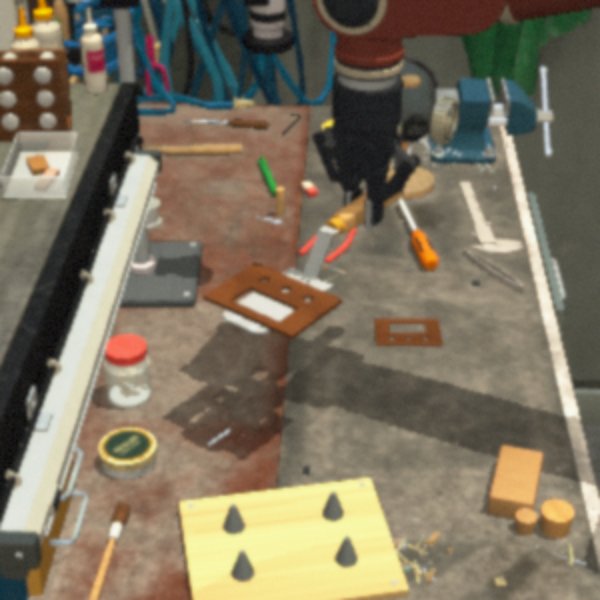

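The panel still sits squarely on the blade in the side view (272,300), clear of lamp and jar. Continuing.

```bash
python3 -m crank '[[1,[-1,-3,0],0.8],[1,[-4,-11,2],3],[1,[-10,-24,4],7],[1,[-16,-40,7],11.7],[1,[-23,-57,10],16.7],[1,[-30,-73,12],21.4],[1,[-34,-84,14],24.8],[1,[-36,-89,15],26]]'; python3 -c "
from h import *
delta([0.460,-0.295,.24],2.5)"
```

```text
t: 14.0
eef_pos: [0.4805, -0.2002, 0.2347]
tcp_rot: [0.84, 1.402, -0.84]
ft_force: [-0.6, 1.0, -2.3]
finger_gap: 0.0182
t 14.0 at [ 0.4805 -0.2002  0.2347] yaw 28.14 tilt -1.0 gap 0.0182 j [-0.54 -0.19  1.86 -0.    1.47  0.54] F [-0.6  1.  -2.3]
shift mm [ -5.3 -62.8  73.9] turn 25.64
```

```bash
python3 -m crank '[[1,[0,-2,2],0.8],[1,[-1,-8,9],3],[1,[-1,-17,20],7],[1,[-2,-28,33],11.6],[1,[-3,-40,47],16.4],[1,[-4,-51,61],21],[1,[-5,-60,70],24.4],[1,[-5,-63,74],25.6]]'; python3 -m crank '[[1,[0,0,0],0],[1,[0,0,0],0]]'
cat > chk.py <<'E'
from h import *
import sys
k=sys.argv[1]
delta([0.476,-0.30,.24],2.5)
for n in ("side","scene","wrist"):
    c=cam(n); im,d=get_image(n); cv2.imwrite(f"pics/{n}{k}.png",im); np.save(f"{n}{k}.npy",d)
    A=pts(n,d,None,c)
    P=A[(abs(A[:,2]-.205)<.012)&(abs(A[:,0]-.625)<.11)&(abs(A[:,1]+.295)<.11)]
    X=np.c_[P[:,:2],np.ones(len(P))]; s=np.linalg.lstsq(X,P[:,2],rcond=None)[0]
    for _ in range(3):
        r=P[:,2]-X@s; P=P[abs(r)<.003]; X=np.c_[P[:,:2],np.ones(len(P))]; s=np.linalg.lstsq(X,P[:,2],rcond=None)[0]
    print(n,len(P),"slope xy deg",np.degrees(s[:2]).round(2),rectfit(P),P.mean(0).round(4))
    for nm in ("panel",):
        for g in regions_of(n,nm):
            Q=pts(n,d,g["mask"],c); Q=Q[abs(Q[:,2]-np.median(Q[:,2]))<.005]; print("  ",nm,round(g["confidence"],2),rectfit(Q),np.median(Q,0).round(4))
    B=A[(abs(A[:,2]-.014)<.003)&(A[:,0]<.86)&(A[:,0]>.71)&(A[:,1]>-.38)&(A[:,1]<-.2)]; print("  base",len(B),rectfit(B) if len(B)>20 else"")
E
python3 chk.py 7
```

```text
t: 14.8
eef_pos: [0.4599, -0.2954, 0.239]
tcp_rot: [1.177, 1.23, -1.177]
ft_force: [1.1, 0.1, -1.6]
finger_gap: 0.0181
t: 15.0
eef_pos: [0.4603, -0.294, 0.239]
tcp_rot: [1.174, 1.232, -1.174]
ft_force: [0.8, -0.2, -2.6]
finger_gap: 0.0181
t 15.0 at [ 0.4603 -0.294   0.239 ] yaw 2.73 tilt -1.0 gap 0.0181 j [-0.7  -0.13  1.8   0.    1.47  0.82] F [ 0.8 -0.2 -2.6]
shift mm [-1.  15.4  6.8] turn 0.23
side 611 slope xy deg [-1.11 -0.1 ] [ 0.6106 -0.2877  0.12    0.1279  0.9063] [ 0.6133 -0.2835  0.2037]
   panel 0.79 [ 0.6177 -0.2877  0.0845  0.1283  1.7193] [ 0.61   -0.2795  0.2042]
   panel 0.54 [ 4.56900e-01 -1.69000e-01  6.64000e-02  8.21000e-02  8.97263e+01] [ 0.4562 -0.1652  0.0032]
  base 773 [ 0.7766 -0.2846  0.0942  0.1525  2.5617]
scene 857 slope xy deg [-0.45 -0.24] [ 0.6101 -0.29    0.1158  0.1226  2.5147] [ 0.6148 -0.2956  0.2047]
   panel 0.77 [ 0.4594 -0.1706  0.0842  0.0604  1.3517] [ 0.4566 -0.1673  0.0035]
   panel 0.68 [ 0.6202 -0.2896  0.0977  0.1226  2.5147] [ 0.6108 -0.2992  0.2048]
  base 1300 [ 0.7925 -0.2898  0.1303  0.1512  2.3384]
wrist 16723 slope xy deg [10.55  0.38] [ 0.572  -0.2905  0.0366  0.1209  2.7222] [ 0.5773 -0.2899  0.2034]
   panel 0.97 [ 0.4579 -0.1697  0.082   0.0593  2.1401] [ 0.4611 -0.1654  0.003 ]
   panel 0.76 [ 0.5832 -0.29    0.0152  0.1209  2.5558] [ 0.5827 -0.2907  0.2047]
  base 0
```

View pics/wrist7.png

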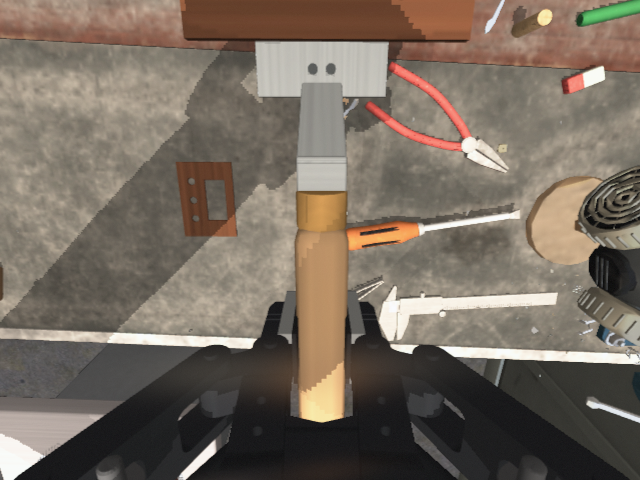

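View pics/scene7.png

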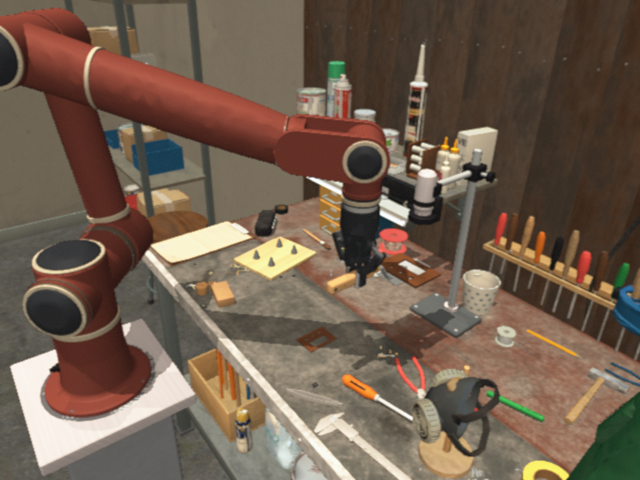

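View pics/side7.png

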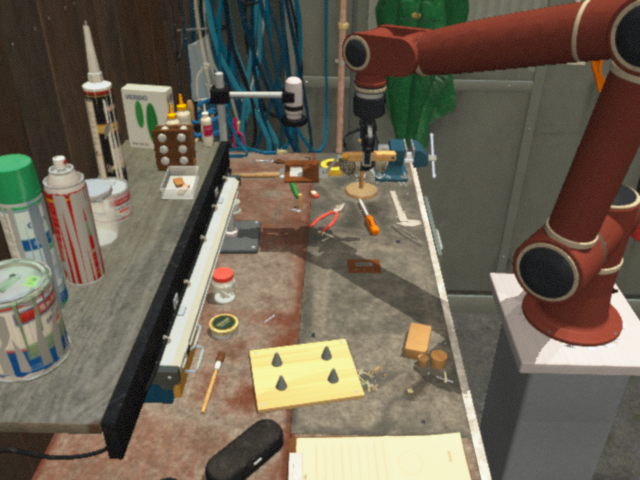

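The wrist view shows the panel square on the blade at (325,20), and the outside views show it just short of the lens. The panel is at (0.619, -0.2885) with yaw 2.5°. The lens is at (0.635, -0.2935) and the stand yaw is about 2.4°. One small final shift remains.

```bash
python3 -m crank '[[1,[0,1,0.4],0],[1,[0,4,1.5],0],[1,[0,8,3],0],[1,[0,12,4.5],0],[1,[0,15,5.5],0],[1,[0,16,6],0],[1,[0,16,6],0],[1,[0,16,6],0]]'; python3 -m crank '[[1,[0,0,0],0],[1,[0,0,0],0],[1,[0,0,0],0]]'; python3 chk.py 8
python3 - <<'E'
from h import *
from scipy.optimize import least_squares
import pickle
res=pickle.load(open("res.pkl","rb"))
for n in("side","scene"):
    d=np.load(f"{n}8.npy"); A=pts(n,d)
    L=A[(A[:,2]>.322)&(A[:,2]<.345)&(np.hypot(A[:,0]-.636,A[:,1]+.293)<.042)]
    q=L[L[:,2]<.342]
    r=least_squares(lambda p:np.hypot(q[:,0]-p[0],q[:,1]-p[1])-.03,[.635,-.293],loss="soft_l1",f_scale=.001)
    print(n,"ring",len(q),r.x.round(4),"zmin",np.percentile(L[:,2],[0,1,3]).round(4))
    C=A[(A[:,2]>.36)&(A[:,2]<.395)&(np.hypot(A[:,0]-.636,A[:,1]+.293)<.03)]
    r=least_squares(lambda p:np.hypot(C[:,0]-p[0],C[:,1]-p[1])-.021,[.635,-.293],loss="soft_l1",f_scale=.001); print("   body",len(C),r.x.round(4))
    im=cv2.imread(f"pics/{n}8.png"); u,v=((300,90) if n=="side" else (420,240)); cv2.imwrite(f"pics/{n}8c.png",cv2.resize(im[max(0,v-90):v+110,u-100:u+100],None,fx=3,fy=3))
E
```

```text
t: 16.1
eef_pos: [0.4765, -0.2997, 0.2392]
tcp_rot: [1.175, 1.231, -1.175]
ft_force: [-0.6, 0.0, -1.6]
finger_gap: 0.0184
t: 16.4
eef_pos: [0.4764, -0.2997, 0.2393]
tcp_rot: [1.175, 1.231, -1.175]
ft_force: [-0.1, -0.2, -1.3]
finger_gap: 0.018
t 16.4 at [ 0.4764 -0.2997  0.2393] yaw 2.68 tilt -1.0 gap 0.018 j [-0.69 -0.09  1.77 -0.    1.47  0.83] F [-0.1 -0.2 -1.3]
shift mm [-0.7 -0.4  0.3] turn 0.18
side 598 slope xy deg [-1.15  0.01] [ 0.6273 -0.2939  0.1182  0.1274  1.3442] [ 0.6295 -0.289   0.2039]
   panel 0.94 [ 0.4574 -0.1693  0.0841  0.0638  5.654 ] [ 0.456  -0.1616  0.0033]
   panel 0.8 [ 0.6316 -0.2955  0.087   0.1313  2.1206] [ 0.6259 -0.2853  0.2045]
   panel 0.59 [ 4.7790e-01 -2.9370e-01  2.1300e-02  1.4750e-01  8.8212e+01] [ 0.4875 -0.291   0.2406]
  base 737 [ 0.7757 -0.2847  0.0943  0.1532  1.9794]
scene 877 slope xy deg [-0.39 -0.08] [ 0.6257 -0.2969  0.1165  0.1227  4.9384] [ 0.6313 -0.3029  0.2049]
   panel 0.94 [ 6.32800e-01 -2.97500e-01  1.22500e-01  8.94000e-02  8.99831e+01] [ 0.6251 -0.3063  0.2051]
   panel 0.77 [ 0.4571 -0.1673  0.0822  0.0626  1.9028] [ 0.4592 -0.163   0.0035]
  base 1274 [ 0.7923 -0.2902  0.1275  0.1513  3.293 ]
wrist 16797 slope xy deg [10.47  0.3 ] [ 0.5881 -0.2964  0.0367  0.1206  2.6579] [ 0.5933 -0.2958  0.2034]
   panel 0.81 [ 0.4577 -0.1699  0.0847  0.0608  2.5761] [ 0.4613 -0.1659  0.0029]
   panel 0.79 [ 0.5991 -0.2959  0.015   0.1206  2.556 ] [ 0.5988 -0.2966  0.2048]
   panel 0.34 [ 0.494  -0.2985  0.1113  0.0201  2.6918] [ 0.5392 -0.2963  0.2447]
  base 0 
side ring 240 [ 0.6347 -0.2983] zmin [0.3241 0.3245 0.3255]
   body 269 [ 0.6365 -0.2955]
scene ring 308 [ 0.6383 -0.295 ] zmin [0.3238 0.3253 0.3264]
   body 345 [ 0.6372 -0.2969]
```

View pics/side8c.png

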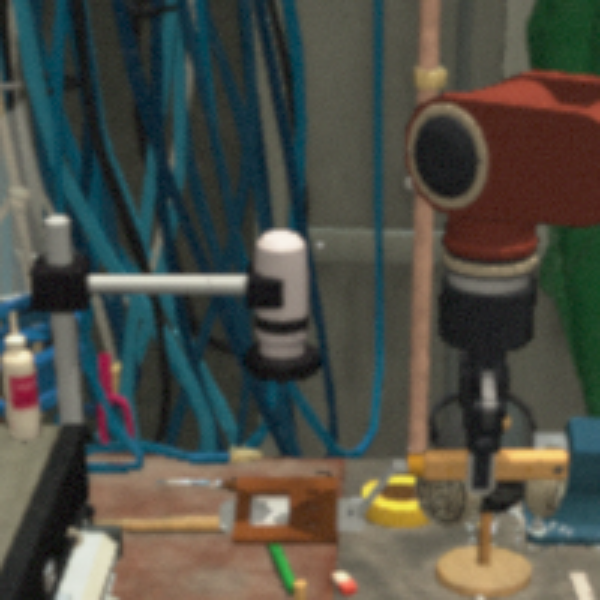

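View pics/scene8c.png

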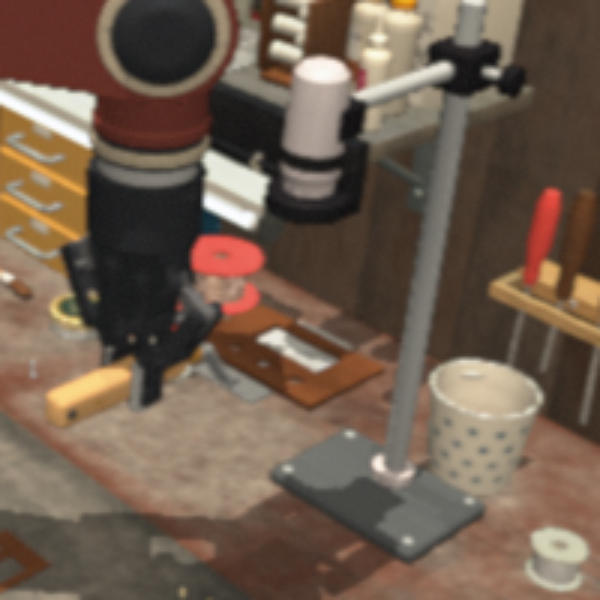

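Final check: the panel is at (0.635, -0.295) and the lens at (0.636, -0.296). The gap is 0.120 m, the tilt about 1°, and the yaw is 2.6° against 2–3° for the base. Everything is at rest, so I'm handing in.

```bash
python3 -c "
from workcell import *
print(finish_job()); o=get_obs(); print(o['t'],o['eef_pos'],o['finger_gap'])"
```

```text
the job is handed in; nothing more can be done
None
the job is handed in; nothing more can be done
```

I gripped the spatula by its handle at 120 N and slid the blade in along the channel under the panel. I lifted the panel clear of the four points, carried it level to the inspection camera, and handed the job in holding it there, at about 17 s of the 51 s allowed. `finish_job()` gives no verdict, so the figures below are my own last measurements.

| Check | Measured | Allowed |
|---|---|---|
| Panel middle to the line below the lens | about 2 mm | 18 mm |
| Upper face below the lens | about 0.120 m | 0.105–0.135 m |
| Tilt from level | about 1° | 5° |
| Long sides against the base plate's long edges | within about 1° | 7° |

- **Disagreements:** the two outside cameras differ by a few millimetres on the lens and panel positions. The scene camera's angle fits scattered by a few degrees, because the panel was partly hidden. The wrist camera's plane fit gave a false 10° slope where it took in the blade and strap along with the panel edge. I used the views that agreed with each other.
- **Rest of the scene:** in the last pictures, the camera was where I had measured it at the start. I did not re-measure the tin, jar, brush and sanding block, but no move went near them.

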